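Weigh a roller tube and put it away

ROBOT

A 7-joint arm with a two-finger parallel gripper is mounted at the origin on the work surface. World frame = base frame: x ahead of the robot, y to its left, z up, the work surface at z = 0. Lengths are in m, angles in rad, forces in N, time in s.
With the tool pointing down it reaches from about 0.425 to 0.875 m from the base axis. Payload 4.7 kg.
Tool frame: the origin (TCP) lies at the very end of the fingers, on their centre line; the grasp point (between the pads) lies 19 mm behind it; z points along the fingers, y is the line along which they close (so a half turn about z gives the same grasp; the last joint's range is limited). The gripper opens to 87 mm and grips with 3 to 60 N. Pads are 19 mm wide; open, the fingers measure 117 mm over their backs; the gripper's body (75 mm by 190 mm) begins 51 mm behind the grasp point.
Start: joints at [1.348, 0.321, -0.07, 1.45, 0.023, 1.371, -0.057], TCP at [0.152, -0.632, 0.223] pointing down, gripper open.
Joint ranges: [-2.86, 2.86], [-0.3, 2.09], [-1.38, 1.24], [0.06, 2.45], [-1.56, 4.7], [0.09, 2.05], [-2.69, 2.69]. Speed limits (rad/s): [2.57, 2.57, 3.14, 3.14, 3.14, 3.14, 3.14].

INTERFACE

Orientations are given as a rotation vector (axis times angle).
In Python, from bench import ctrl, vision gives the robot as it stands.
- The arm moves only by the tool jog_arm, never from a script. Its argument "increments" is a list of rows, each an object of numbers: "tx", "ty", "tz": the shift along the tool's x, y, z in mm; "wx", "wy", "wz": the turn, a rotation vector about the tool's x, y, z in rad; "gripper": the opening, from 0 (shut) to 1 (fully open). In form: [{"tx": .., "ty": .., "tz": .., "wx": .., "wy": .., "wz": .., "gripper": ..}, ...]. A call has exactly 5 rows; each row is the pose to reach, as a shift and turn from the pose commanded when the call began, along the tool's axes at that moment; what a row does not reach only later rows make up. A row lasts 1/12 s, in which the tool goes at most 41.7 mm and 7.16 degrees, less where a joint would pass 70% of its speed; a pose out of reach is approached as far as the arm can. A call with a gripper value outside its range is refused whole. The fingers move at their own pace and stop on an object; "grip_force" is the grip in N (left out, the last holds). Time passes only in rows, so rows that repeat a pose let the fingers close, or fill a call up. It gives the time, the measured TCP pose, the force, the opening and the grip force at its end, in the units of the state.
- ctrl.get_state(): the state, without advancing time (a new reading comes with each control period).
- vision.get_image(name): name is "scene" or "top"; returns a dict with "color" (420x560x3 uint8, blue, green, red), "fx", "fy", "cx", "cy" (pixels), "k1" (the pictures are not rectified: a ray, as slopes to the right and down, at radius r is drawn at 1 + k1 r^2 times it, then the intrinsics apply), "extrinsics" (4x4, takes a point from world to camera coordinates). Camera axes: x right, y down, z forward; pixel columns grow to the right and rows downward; lengths in m; the calibration is good to about 2 mm. A picture is of the moment at which its call begins. There is no depth.
- ctrl.close_job(): hands the job in; it is judged then, once.
Trained networks look in the newest picture that a camera, given by its name, has taken for a name from the list of things; names that differ only in an ending like _2 or _b are one class to them, and where a whole thing is asked for, a point or a joint stands for the part that bears it (a point fixed in the world has none). Each returns a list of dicts, best first, with "conf" (0 to 1); they miss things now and then, are a little off and sometimes report something else, mostly with a low value. They report only what shows in the picture. A call takes as long as a camera call.
- vision.spot_in(camera, thing): "bbox" ([left, top, right, bottom] in pixels, round what is visible of it).
The state is a dict: "time": time; "joint_positions": joint angles; "qd": joint speeds; "joint_torque": joint torques, N m; "position": TCP position; "tool_rot": TCP orientation; "ft_force": force on the tool from outside, world axes, zero at the start; "torque": the same for the moment, N m; "grip_width": opening from 0.0 (shut) to 1.0 (fully open); "grip_force": force on a finger pad.
Only numpy, scipy, OpenCV 4.12 (cv2) and the standard library are available. Lean on these libraries where they do the work, as an engineer would, in place of code of your own. Each camera call takes 0.05 s, during which the arm holds its last target. There are 200 camera calls.

TASK

Weigh the flat roller tube with the orange cap and put it away: draw it out of the blue delivery rack, stand it upright on the steel pan of the counting scale and let go of it for a second so that it can be weighed. Then take it again the other way, across its broad faces (the dividers of the green stock rack leave no room for fingers at its narrow edges), and lower it, cap up and fully home, into the empty stock-rack slot with the orange frame. Do not drop the tube, and leave everything else where it is.

Things in the scene. Friction and masses are not known exactly. Their poses are not given: they have to be found in the camera images.
- tube_mid (a point): Centre (half-way up) of the tube to move: flat rigid clear tube of steel rollers, orange cap (top 22 mm, flush), 26 mm thick (its x), 42 mm wide (its y), 88 mm high (its z, cap up), 0.1 to 0.2 kg, same after a half turn about z. It starts in any one of the blue rack's three slots, its lower 32 mm in the slot, its bottom 6 mm above the table.
- delivery_rack: Blue fixed rack; origin under its centre. Plate 66 (x) x 146 (y) mm, top 38 mm high. Three slots 39 mm apart along its y; the tubes' width lies along its x. Dividers 26 mm wide stand 4.5 mm from the tubes' broad faces, up to 99 mm above the table (5 mm over the tubes): here a tube can be gripped only across its 42 mm width, where both sides are free above the plate.
- pan (a point): Centre of the top of the counting scale's steel pan, 50 mm above the table; z up. The pan is flat, fixed and rigid, 130 mm (x) by 140 mm (y). The grey housing under it is 200 x 160 mm, 40 mm high, reaching 125 mm from this point in -x (display side) and 75 mm in +x.
- slot_mouth (a point): Centre of the mouth of the empty slot with the flat orange frame, 38 mm above the table at the top of the green rack's plate; z up. Slot 30 mm in its x, 46 mm in its y (2 mm play each side of a tube), 32 mm deep, flat floor, 2 mm chamfer. The tube's x goes along the slot's x, either way round; fully home, the tube's centre is 12 mm above this point.
- stock_rack: Green fixed rack; origin under its centre. Plate 56 (x) x 190 (y) mm, top 38 mm high. Three slots 55 mm apart along its y, two filled; the orange-framed empty one may be any of them. Dividers 14 mm long in x stand 27.5 mm either side of each slot's centre, up to 99 mm above the table (5 mm over the tubes), so tubes can be gripped only across their broad faces (along x).
- tube_white: Bystander, to be left alone: white-capped tube in the delivery rack; same size as the orange-capped one. Origin at the centre of its underside.
- tube_blue: Bystander, to be left alone: blue-capped tube in the delivery rack; same size as the orange-capped one. Origin at the centre of its underside.
- stock_a: Bystander, to be left alone: green-capped tube in the stock rack; same size as the orange-capped one. Origin at the centre of its underside.
- stock_b: Bystander, to be left alone: black-capped tube in the stock rack; same size as the orange-capped one. Origin at the centre of its underside.
- carton: Bystander, to be left alone: brown carton with an orange band, 90 x 130 x 55 mm. Origin at the centre of its underside.
- tin: Bystander, to be left alone: round tin with a red label, 72 mm across, 65 mm high. Origin at the centre of its underside.
- wrench: Bystander, to be left alone: steel wrench, 170 mm long, lying flat. Origin on its underside.

How it is judged:
By the outcome, as a careful person would: the job done as asked, in the order asked, and still so for the second after the job is handed in, with the robot touching nothing.
It also fails if it takes over 64 s, if anything falls off the work surface, if the arm or the gripper's body presses on something with over 40 N, if the wrist force passes 120 N, or if a joint passes its speed limit or range.

## Working session

There is one attempt and no reset: what is moved stays moved. The work goes in short steps, Python scripts to look and compute and a tool call to move; the robot and the scene stay as the last step left them, time stands still between calls to the robot, and variables do not carry over. Pictures are saved under pics/ and viewed, at most 10 in all, crops included, and the job is handed in when it is done.

Besides the shell and the picture viewer there is one more tool, called after "Call:" by a JSON object that holds its "fn" and its "kwargs", one argument or row to a line. jog_arm: Moves the arm, as the interface text tells. Its arguments: {"type":"object","properties":{"increments":{"type":"array"},"grip_force":{"type":"number"}},"required":["increments"]}

```bash
mkdir -p pics; ls
python3 - <<'E'
from bench import ctrl, vision
import cv2, numpy as np
s=ctrl.get_state(); print({k:s[k] for k in('time','position','tool_rot','grip_width','grip_force')})
for n in('scene','top'):
    d=vision.get_image(n); cv2.imwrite(f'pics/{n}0.png',d['color']); print(n,d['fx'],d['fy'],d['cx'],d['cy'],d['k1'],np.round(d['extrinsics'],4).tolist())
    for t in('tube_mid','delivery_rack','stock_rack','pan','slot_mouth'):
        try: print(t,[(np.round(x['bbox']).tolist(),round(x['conf'],2)) for x in vision.spot_in(n,t)][:4])
        except Exception as e: print(t,e)
E
```

```text
pics
{'time': 0.0, 'position': array([ 0.15231026, -0.63133006,  0.22148514]), 'tool_rot': array([-3.11773551e+00, -3.70990321e-01,  5.26690169e-04]), 'grip_width': 0.9962683027166934, 'grip_force': 0.0}
scene 408.18217777212305 408.18217777212305 280.79219672259046 211.6604837019343 -0.010344079658922685 [[0.8608, 0.5087, 0.0143, -0.5192], [0.4283, -0.7091, -0.5601, -0.2212], [-0.2749, 0.4883, -0.8283, 1.1375], [0.0, 0.0, 0.0, 1.0]]
tube_mid [([308.0, 103.0, 329.0, 138.0], 0.48)]
delivery_rack [([296.0, 106.0, 331.0, 168.0], 0.8), ([303.0, 122.0, 326.0, 144.0], 0.2)]
stock_rack [([136.0, 282.0, 225.0, 382.0], 0.67), ([307.0, 123.0, 324.0, 132.0], 0.34), ([297.0, 103.0, 333.0, 169.0], 0.24)]
pan [([215.0, 164.0, 318.0, 259.0], 0.77)]
slot_mouth [([143.0, 332.0, 177.0, 372.0], 0.65)]
top 422.74835510589946 422.74835510589946 276.7477614372746 210.2979753378728 -0.00994393658388692 [[0.0128, -0.9997, 0.0199, -0.0052], [-0.9913, -0.0153, -0.131, 0.6137], [0.1313, -0.018, -0.9912, 1.0074], [0.0, 0.0, 0.0, 1.0]]
tube_mid [([143.0, 228.0, 161.0, 252.0], 0.61)]
delivery_rack [([136.0, 216.0, 203.0, 259.0], 0.68)]
stock_rack [([365.0, 217.0, 450.0, 249.0], 0.83)]
pan [([229.0, 188.0, 309.0, 280.0], 0.87)]
slot_mouth [([419.0, 225.0, 441.0, 247.0], 0.71)]
```

Run:
```python
import cv2
a=cv2.imread('pics/top0.png')
L=cv2.resize(a[200:280,125:215],None,fx=6,fy=6,interpolation=2)
R=cv2.resize(a[195:275,355:460],None,fx=6,fy=6,interpolation=2)
cv2.imwrite('pics/t2.png',cv2.resize(cv2.hconcat([L,R]),None,fx=.68,fy=.68))
```

```text
(no output)
```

View pics/top0.png

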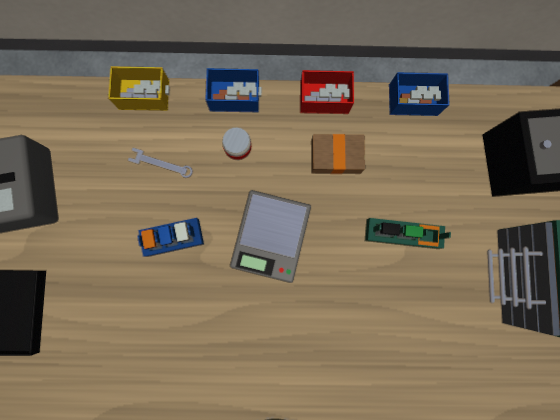

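View pics/scene0.png

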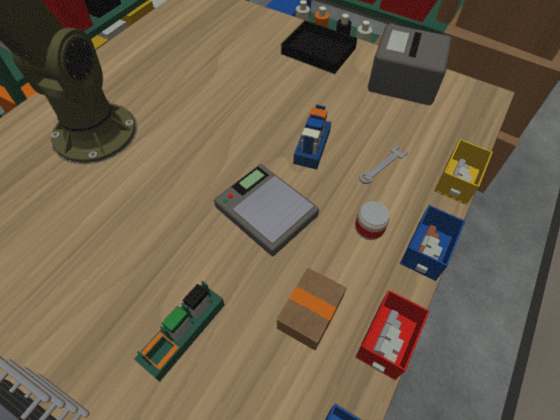

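View pics/t2.png

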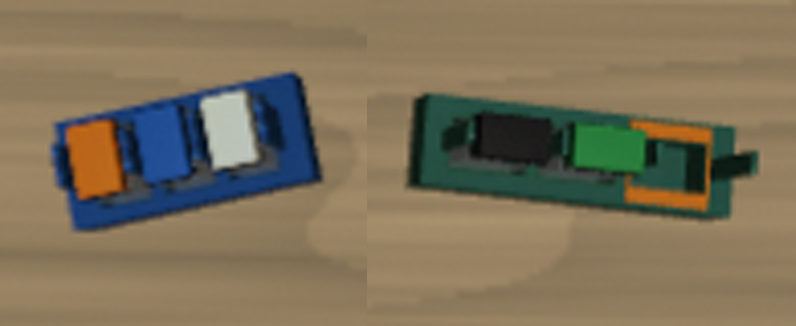

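The top view shows the orange-capped tube in the leftmost slot, around (148,240). The orange-framed slot is at the right end of the green rack, around (430,237). The pan is around (275,224) in the top view, and both racks are also clear in the scene view.

Run:
```python
import cv2
a=cv2.imread('pics/scene0.png')
L=cv2.resize(a[98:173,285:340],None,fx=7,fy=7,interpolation=2)
R=cv2.resize(a[277:387,130:230],None,fx=4.7727272,fy=4.7727272,interpolation=2)[:525]
print(L.shape,R.shape)
cv2.imwrite('pics/s2.png',cv2.hconcat([L[:R.shape[0]],R])[:, :800])
```

```text
(525, 385, 3) (525, 477, 3)
```

View pics/s2.png

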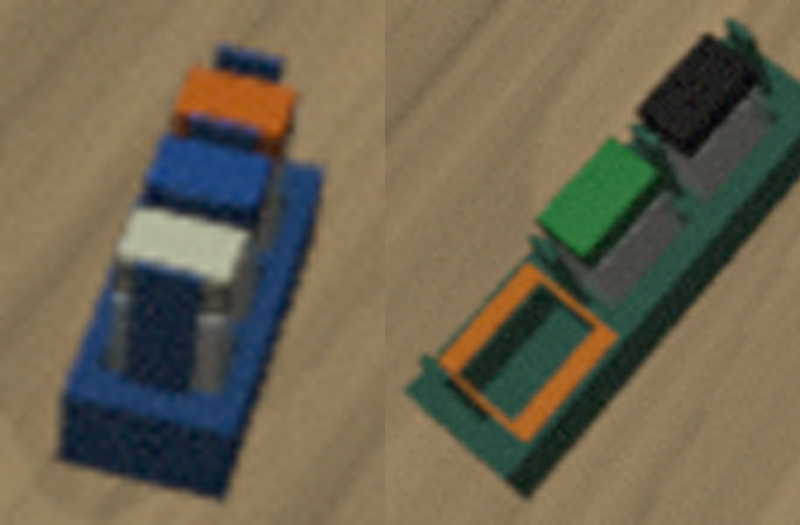

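The crop shows the blue plate corners at about (294,154), (319,159) and (331,122) in scene pixels. The orange frame's outer corners are at about (160,333), (179,347), (160,369) and (142,353).

```bash
cat > h.py <<'E'
import numpy as np, cv2
from scipy.optimize import least_squares
from scipy.spatial.transform import Rotation as R
from bench import ctrl, vision
def cam(n):
    d=vision.get_image(n); return d
def proj(d,P):
    p=np.atleast_2d(P)@d['extrinsics'][:3,:3].T+d['extrinsics'][:3,3]
    s=p[:,:2]/p[:,2:]; s=s*(1+d['k1']*(s**2).sum(1,keepdims=True))
    return s*[d['fx'],d['fy']]+[d['cx'],d['cy']]
def unproj(d,uv,z):
    """pixels -> world points on plane z"""
    s=(np.atleast_2d(uv)-[d['cx'],d['cy']])/[d['fx'],d['fy']]; t=s.copy()
    for _ in range(5): t=s/(1+d['k1']*(t**2).sum(1,keepdims=True))
    E=np.array(d['extrinsics']); r=np.c_[t,np.ones(len(t))]@E[:3,:3]; c=-E[:3,:3].T@E[:3,3]
    return c+r*((z-c[2])/r[:,2])[:,None]
def fit(obs,x0):
    """obs: list of (cam, local pts Nx3, pixels)"""
    def f(x):
        c,s=np.cos(x[2]),np.sin(x[2]); M=np.array([[c,-s,0],[s,c,0],[0,0,1]])
        return np.concatenate([(proj(d,p@M.T+[x[0],x[1],0])-q).ravel() for d,p,q in obs])
    r=least_squares(f,x0,loss='soft_l1'); return r.x,f(r.x)
E
python3 - <<'E'
from h import *
T,S=cam('top'),cam('scene')
tl=lambda a:np.array(a)/4.08+[125,200]; tr=lambda a:(np.array(a)-[367,0])/4.08+[355,195]
sl=lambda a:np.array(a)/7+[285,98]; sr=lambda a:(np.array(a)-[385,0])/4.7727+[130,277]
# top image: up=+x, left=+y
b=lambda x,y,z:np.array([x,y,z])
D={}
P=np.array([[33,73,38],[33,-73,38],[-33,-73,38],[-33,73,38]])/1e3
cap=lambda yc:np.array([[21,yc+13,94],[21,yc-13,94],[-21,yc-13,94],[-21,yc+13,94]])/1e3
ot=[(T,P,tl([(55,122),(298,73),(322,181),(75,230)])),(T,cap(39),tl([(66,126),(117,121),(125,193),(76,198)]))]
os=[(S,P[[1,2,0]],sl([(238,430),(63,395),(322,170)])),(S,cap(39),sl([(297,88),(272,140),(178,118),(195,68)]))]
for n,o in(('T',ot),('S',os)):
    try:
        x,r=fit(o,[.5,.3,.1]); print('deliv',n,x,r.round(1))
    except Exception as e: print(e)
G=np.array([[28,95,38],[28,-95,38],[-28,-95,38],[-28,95,38]])/1e3
for n,d,f in(('T',T,tr([(628,121),(712,127),(708,210),(626,202)])),('S',S,sr([(618,335),(528,440),(440,365),(528,265)]))):
    w=unproj(d,f,.038); print('frame',n,w.round(4).tolist(),w.mean(0), np.linalg.norm(np.diff(w,axis=0),axis=1))
g=unproj(T,tr([(420,95),(735,127),(728,217),(410,187)]),.038); print('green T',g.round(3).tolist(),g.mean(0))
gc=unproj(T,tr([(513,138),(611,147)]),.094);print('caps T',gc)
gs=unproj(S,sr([(599,200),(698,94)]),.094);print('caps S',gs)
print('pan T',unproj(T,[[275,223]],.05),'S',unproj(S,[[275,207]],.05))
for n,d in(('T',T),('S',S)):
    c=d['color']; hsv=cv2.cvtColor(c,cv2.COLOR_BGR2HSV)
    print(n,'capS',proj(d,[[0.5,0.3,0.094]]))
E
```

```text
deliv T [0.54342462 0.26251897 0.21492872] [ 0.6  0.  -0.3  0.3 -1.4  0.1  0.1  0.1  0.4  0.3 -1.  -0.7  0.  -0.6
  0.9  0.4]
deliv S [0.54669026 0.26441018 0.24273871] [-0.1  1.3 -0.1  0.5  0.4 -0.1  0.2  0.2  1.5 -0.6 -0.8 -0.9 -0.8 -0.3]
frame T [[0.5834, -0.3516, 0.038], [0.5804, -0.4034, 0.038], [0.5297, -0.399, 0.038], [0.5339, -0.3489, 0.038]] [ 0.55686557 -0.37571192  0.038     ] [0.05181651 0.05088381 0.05031346]
frame S [[0.5853, -0.3513, 0.038], [0.5806, -0.4008, 0.038], [0.5325, -0.3965, 0.038], [0.5364, -0.3479, 0.038]] [ 0.55872604 -0.3741306   0.038     ] [0.04971315 0.04829762 0.04881732]
green T [[0.597, -0.224, 0.038], [0.581, -0.418, 0.038], [0.526, -0.411, 0.038], [0.541, -0.217, 0.038]] [ 0.56124365 -0.31747166  0.038     ]
caps T [[ 0.56677815 -0.26432615  0.094     ]
 [ 0.56238263 -0.32114373  0.094     ]]
caps S [[ 0.56603397 -0.32147787  0.094     ]
 [ 0.57234417 -0.26739484  0.094     ]]
pan T [[0.58100749 0.00751742 0.05      ]] S [[0.57886887 0.01346548 0.05      ]]
T capS [[148.1111316  254.12247232]]
S capS [[305.64569699 107.70721014]]
```

```bash
cat >> h.py <<'E'
def to(p,ya,base=None):
    """tool shift (mm) and turn to TCP p, tool down, tool y at world angle ya (mod pi); relative to base (R,p) or the present pose"""
    s=ctrl.get_state(); R0=R.from_rotvec(s['tool_rot']); p0=np.array(s['position'])
    if base: R0,p0=base
    best=None
    for a in(ya,ya+np.pi):
        y=np.array([np.cos(a),np.sin(a),0]); z=np.array([0,0,-1.]); M=R.from_matrix(np.c_[np.cross(y,z),y,z])
        w=(R0.inv()*M).as_rotvec()
        if best is None or np.linalg.norm(w)<np.linalg.norm(best[1]): best=((R0.inv().apply(np.array(p)-p0)*1e3),w,M)
    print('t',best[0].round(1),'w',best[1].round(3)); return best[2],np.array(p)
def st():
    s=ctrl.get_state(); y=R.from_rotvec(s['tool_rot']).as_matrix()
    print('t %.2f'%s['time'],'p',np.round(s['position'],4),'ya %.3f'%np.arctan2(y[1,1],y[0,1]),'z',y[:,2].round(3),'F',np.round(s['ft_force'],1),'g %.3f %.1f'%(s['grip_width'],s['grip_force']),'q',np.round(s['joint_positions'],2))
E
python3 - <<'E'
from h import *
st()
b=to([.50,-.30,.23],.225)
b=to([.53,.05,.2],.225,b)
b=to([.5363,.3015,.16],.225,b)
E
```

```text
t 0.70 p [ 0.1525 -0.6319  0.2226] ya -1.334 z [-0. -0. -1.] F [-0.3  0.3 -0.1] g 1.000 0.0 q [ 1.35  0.32 -0.07  1.45  0.02  1.37 -0.06]
t [ 415.7 -241.1   -7.4] w [ 0.     0.    -1.559]
t [334.5 107.3  30. ] w [0. 0. 0.]
t [243.8  62.3  40. ] w [0. 0. 0.]
```

Call:
{"fn": "jog_arm", "kwargs": {
  "increments": [
    {"tx":416,"ty":-241,"tz":-7,"wz":-1.559,"gripper":1},
    {"tx":416,"ty":-241,"tz":-7,"wz":-1.559,"gripper":1},
    {"tx":416,"ty":-241,"tz":-7,"wz":-1.559,"gripper":1},
    {"tx":416,"ty":-241,"tz":-7,"wz":-1.559,"gripper":1},
    {"tx":416,"ty":-241,"tz":-7,"wz":-1.559,"gripper":1}
  ]
}}

```text
validation failed for argument at $.in...
```

Run:
```python
from h import *
st()
b=to([.50,-.30,.23],.225)
b=to([.53,-.1,.2],.225)
```

```text
t 0.70 p [ 0.1525 -0.6319  0.2226] ya -1.334 z [-0. -0. -1.] F [-0.3  0.3 -0.1] g 1.000 0.0 q [ 1.35  0.32 -0.07  1.45  0.02  1.37 -0.06]
t [ 415.7 -241.1   -7.4] w [ 0.     0.    -1.559]
t [ 491.8 -428.5   22.6] w [ 0.     0.    -1.559]
```

Call:
{"fn": "jog_arm", "kwargs": {
  "increments": [
    {"tx":416,"ty":-241,"tz":-7,"wx":0,"wy":0,"wz":-1.559,"gripper":1},
    {"tx":416,"ty":-241,"tz":-7,"wx":0,"wy":0,"wz":-1.559,"gripper":1},
    {"tx":416,"ty":-241,"tz":-7,"wx":0,"wy":0,"wz":-1.559,"gripper":1},
    {"tx":416,"ty":-241,"tz":-7,"wx":0,"wy":0,"wz":-1.559,"gripper":1},
    {"tx":416,"ty":-241,"tz":-7,"wx":0,"wy":0,"wz":-1.559,"gripper":1}
  ]
}}

```text
time: 1.12
position: [0.3044, -0.4866, 0.2259]
tool_rot: [2.85, 1.32, -0.0]
ft_force: [0.6, -0.7, 0.1]
grip_width: 0.999
grip_force: 0.0
```

Run:
```python
from h import *
st()
b=to([.50,-.30,.23],.225)
b=to([.53,-.1,.2],.225)
```

```text
t 1.12 p [ 0.3044 -0.4866  0.2259] ya -0.703 z [ 0.    -0.001 -1.   ] F [ 0.6 -0.7  0.1] g 0.999 0.0 q [ 1.2   0.17 -0.26  1.63  0.04  1.34  0.23]
t [268.8  28.6  -4.2] w [ 0.     0.001 -0.928]
t [440.8 -77.8  25.6] w [ 0.     0.001 -0.928]
```

Call:
{"fn": "jog_arm", "kwargs": {
  "increments": [
    {"tx":441,"ty":-78,"tz":0,"wx":0,"wy":0,"wz":-0.928,"gripper":1},
    {"tx":441,"ty":-78,"tz":0,"wx":0,"wy":0,"wz":-0.928,"gripper":1},
    {"tx":441,"ty":-78,"tz":0,"wx":0,"wy":0,"wz":-0.928,"gripper":1},
    {"tx":441,"ty":-78,"tz":0,"wx":0,"wy":0,"wz":-0.928,"gripper":1},
    {"tx":441,"ty":-78,"tz":0,"wx":0,"wy":0,"wz":-0.928,"gripper":1}
  ]
}}

```text
time: 1.53
position: [0.4099, -0.3069, 0.2259]
tool_rot: [2.306, 2.133, -0.001]
ft_force: [0.4, 0.2, 0.4]
grip_width: 1.001
grip_force: 0.0
```

Run:
```python
from h import *
st()
to([.53,.15,.22],.225)
```

```text
t 1.53 p [ 0.4099 -0.3069  0.2259] ya -0.078 z [ 0.    -0.001 -1.   ] F [0.4 0.2 0.4] g 1.001 0.0 q [ 1.03  0.05 -0.45  1.77  0.02  1.33  0.5 ]
t [464.9  84.1   5.5] w [ 0.     0.001 -0.303]
```

Call:
{"fn": "jog_arm", "kwargs": {
  "increments": [
    {"tx":465,"ty":84,"tz":0,"wx":0,"wy":0,"wz":-0.303,"gripper":1},
    {"tx":465,"ty":84,"tz":0,"wx":0,"wy":0,"wz":-0.303,"gripper":1},
    {"tx":465,"ty":84,"tz":0,"wx":0,"wy":0,"wz":-0.303,"gripper":1},
    {"tx":465,"ty":84,"tz":0,"wx":0,"wy":0,"wz":-0.303,"gripper":1},
    {"tx":465,"ty":84,"tz":0,"wx":0,"wy":0,"wz":-0.303,"gripper":1}
  ]
}}

```text
time: 1.95
position: [0.4635, -0.1056, 0.2259]
tool_rot: [1.965, 2.45, -0.001]
ft_force: [0.6, -0.0, -0.4]
grip_width: 0.999
grip_force: 0.0
```

Run:
```python
from h import *
st()
to([.5363,.3015,.18],.225)
```

```text
t 1.95 p [ 0.4635 -0.1056  0.2259] ya 0.219 z [ 0.001 -0.001 -1.   ] F [ 0.6 -0.  -0.4] g 0.999 0.0 q [ 0.85 -0.04 -0.66  1.84 -0.02  1.33  0.42]
t [381.7 159.5  45.5] w [ 0.001  0.001 -0.006]
```

Call:
{"fn": "jog_arm", "kwargs": {
  "increments": [
    {"tx":382,"ty":160,"tz":20,"wx":0,"wy":0,"wz":-0.006,"gripper":1},
    {"tx":382,"ty":160,"tz":20,"wx":0,"wy":0,"wz":-0.006,"gripper":1},
    {"tx":382,"ty":160,"tz":20,"wx":0,"wy":0,"wz":-0.006,"gripper":1},
    {"tx":382,"ty":160,"tz":20,"wx":0,"wy":0,"wz":-0.006,"gripper":1},
    {"tx":382,"ty":160,"tz":20,"wx":0,"wy":0,"wz":-0.006,"gripper":1}
  ]
}}

```text
time: 2.37
position: [0.5002, 0.0991, 0.216]
tool_rot: [1.958, 2.455, 0.0]
ft_force: [0.9, -0.1, -0.9]
grip_width: 0.999
grip_force: 0.0
```

Run:
```python
from h import *
st()
to([.5363,.3015,.18],.225)
```

```text
t 2.37 p [0.5002 0.0991 0.216 ] ya 0.224 z [ 0.002 -0.001 -1.   ] F [ 0.9 -0.1 -0.9] g 0.999 0.0 q [ 0.61  0.08 -0.89  1.78  0.07  1.31 -0.07]
t [189.4  80.2  35.8] w [ 0.001  0.001 -0.001]
```

Call:
{"fn": "jog_arm", "kwargs": {
  "increments": [
    {"tx":189,"ty":80,"tz":36,"wx":0,"wy":0,"wz":0,"gripper":1},
    {"tx":189,"ty":80,"tz":36,"wx":0,"wy":0,"wz":0,"gripper":1},
    {"tx":189,"ty":80,"tz":36,"wx":0,"wy":0,"wz":0,"gripper":1},
    {"tx":189,"ty":80,"tz":36,"wx":0,"wy":0,"wz":0,"gripper":1},
    {"tx":189,"ty":80,"tz":36,"wx":0,"wy":0,"wz":0,"gripper":1}
  ]
}}

```text
time: 2.78
position: [0.5364, 0.3008, 0.179]
tool_rot: [1.959, 2.455, -0.0]
ft_force: [0.3, -0.4, 0.8]
grip_width: 1.003
grip_force: 0.0
```

Run:
```python
from h import *
st()
to([.5363,.3015,.050],.225)
d=cam('scene');a=d['color'];u,v=proj(d,[.5363,.3015,.1])[0].astype(int)
e=cam('top')['color'];
cv2.imwrite('pics/over.png',cv2.hconcat([cv2.resize(a[v-60:v+50,u-60:u+60],None,fx=3.3,fy=3.3,interpolation=2),cv2.resize(e[180:290,90:210],None,fx=3.3,fy=3.3,interpolation=2)]))
```

```text
t 2.78 p [0.5364 0.3008 0.179 ] ya 0.224 z [ 0. -0. -1.] F [ 0.3 -0.4  0.8] g 1.003 0.0 q [ 0.18  0.42 -0.94  1.58  0.34  1.32 -0.58]
t [  0.7   0.  129. ] w [ 0.     0.    -0.001]
```

View pics/over.png

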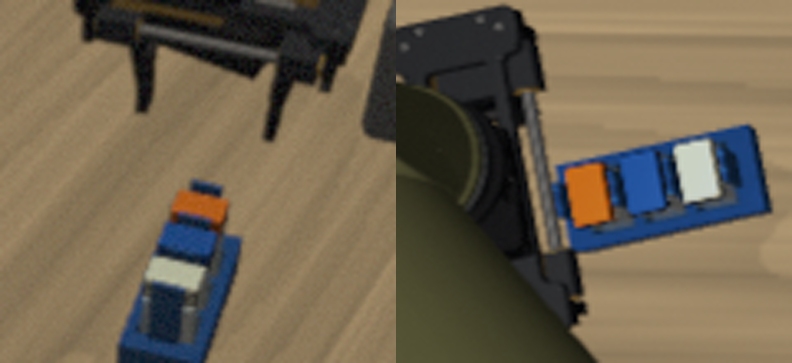

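Scene crop: the fingertips at crop (143,110) and (270,138) straddle the cap at (200,205) and line up with its width, so I'll descend.

Call:
{"fn": "jog_arm", "kwargs": {
  "increments": [
    {"tx":1,"ty":0,"tz":30,"wx":0,"wy":0,"wz":0,"gripper":1},
    {"tx":1,"ty":0,"tz":60,"wx":0,"wy":0,"wz":0,"gripper":1},
    {"tx":1,"ty":0,"tz":90,"wx":0,"wy":0,"wz":0,"gripper":1},
    {"tx":1,"ty":0,"tz":115,"wx":0,"wy":0,"wz":0,"gripper":1},
    {"tx":1,"ty":0,"tz":128,"wx":0,"wy":0,"wz":0,"gripper":1}
  ]
}}

```text
time: 3.3
position: [0.5343, 0.2983, 0.0482]
tool_rot: [-1.958, -2.455, 0.007]
ft_force: [-0.4, -0.8, -0.0]
grip_width: 0.998
grip_force: 0.0
```

Call:
{"fn": "jog_arm", "kwargs": {
  "increments": [
    {"tx":0,"ty":0,"tz":0,"wx":0,"wy":0,"wz":0,"gripper":0.4},
    {"tx":0,"ty":0,"tz":0,"wx":0,"wy":0,"wz":0,"gripper":0.4},
    {"tx":0,"ty":0,"tz":0,"wx":0,"wy":0,"wz":0,"gripper":0.4},
    {"tx":0,"ty":0,"tz":0,"wx":0,"wy":0,"wz":0,"gripper":0.4},
    {"tx":0,"ty":0,"tz":0,"wx":0,"wy":0,"wz":0,"gripper":0.4}
  ],
  "grip_force": 20
}}

```text
time: 3.72
position: [0.5367, 0.3008, 0.0533]
tool_rot: [1.957, 2.455, 0.004]
ft_force: [-0.0, -0.0, 1.3]
grip_width: 0.708
grip_force: 0.0
```

Call:
{"fn": "jog_arm", "kwargs": {
  "increments": [
    {"tx":0,"ty":0,"tz":0,"wx":0,"wy":0,"wz":0,"gripper":0.3},
    {"tx":0,"ty":0,"tz":0,"wx":0,"wy":0,"wz":0,"gripper":0.3},
    {"tx":0,"ty":0,"tz":0,"wx":0,"wy":0,"wz":0,"gripper":0.3},
    {"tx":0,"ty":0,"tz":0,"wx":0,"wy":0,"wz":0,"gripper":0.3},
    {"tx":0,"ty":0,"tz":0,"wx":0,"wy":0,"wz":0,"gripper":0.3}
  ],
  "grip_force": 20
}}

```text
time: 4.13
position: [0.5362, 0.3004, 0.052]
tool_rot: [1.958, 2.456, 0.001]
ft_force: [1.2, -0.1, 2.9]
grip_width: 0.486
grip_force: 20.0
```

Run:
```python
from h import *
st()
```

```text
t 4.13 p [0.5362 0.3004 0.052 ] ya 0.225 z [ 0.001  0.    -1.   ] F [ 1.2 -0.1  2.9] g 0.486 20.0 q [ 0.13  0.54 -0.87  1.7   0.45  1.11 -0.65]
```

Call:
{"fn": "jog_arm", "kwargs": {
  "increments": [
    {"tx":0,"ty":0,"tz":-15,"wx":0,"wy":0,"wz":0,"gripper":0.3},
    {"tx":0,"ty":0,"tz":-35,"wx":0,"wy":0,"wz":0,"gripper":0.3},
    {"tx":0,"ty":0,"tz":-60,"wx":0,"wy":0,"wz":0,"gripper":0.3},
    {"tx":0,"ty":0,"tz":-90,"wx":0,"wy":0,"wz":0,"gripper":0.3},
    {"tx":0,"ty":0,"tz":-120,"wx":0,"wy":0,"wz":0,"gripper":0.3}
  ],
  "grip_force": 25
}}

```text
time: 4.55
position: [0.5344, 0.2998, 0.1718]
tool_rot: [-1.956, -2.456, 0.004]
ft_force: [0.6, 1.1, -1.7]
grip_width: 0.484
grip_force: 25.0
```

Run:
```python
from h import *
st()
T=cam('top')
b=to([.59,.01,.17],.225)
print(unproj(T,[[253,192],[310,207],[293,258]],.05))
```

```text
t 4.55 p [0.5344 0.2998 0.1718] ya 0.226 z [-0.003 -0.001 -1.   ] F [ 0.6  1.1 -1.7] g 0.484 25.0 q [ 0.18  0.42 -0.94  1.59  0.35  1.31 -0.58]
t [-296.6  -14.     8.2] w [ 0.007 -0.002  0.   ]
[[ 0.6570432   0.06282586  0.05      ]
 [ 0.62186562 -0.07814159  0.05      ]
 [ 0.49648869 -0.03721489  0.05      ]]
```

Call:
{"fn": "jog_arm", "kwargs": {
  "increments": [
    {"tx":-60,"ty":-3,"tz":0,"wx":0,"wy":0,"wz":0,"gripper":0.3},
    {"tx":-100,"ty":-5,"tz":0,"wx":0,"wy":0,"wz":0,"gripper":0.3},
    {"tx":-140,"ty":-8,"tz":0,"wx":0,"wy":0,"wz":0,"gripper":0.3},
    {"tx":-180,"ty":-10,"tz":0,"wx":0,"wy":0,"wz":0,"gripper":0.3},
    {"tx":-220,"ty":-12,"tz":0,"wx":0,"wy":0,"wz":0,"gripper":0.3}
  ]
}}

```text
time: 5.02
position: [0.5702, 0.093, 0.1711]
tool_rot: [-1.957, -2.457, 0.002]
ft_force: [0.7, 0.8, -1.6]
grip_width: 0.482
grip_force: 25.0
```

Run:
```python
from h import *
st()
b=to([.578,.01,.13],.225)
```

```text
t 5.02 p [0.5702 0.093  0.1711] ya 0.226 z [-0.001 -0.001 -1.   ] F [ 0.7  0.8 -1.6] g 0.482 25.0 q [ 0.55  0.32 -0.91  1.68  0.26  1.27 -0.18]
t [-82.7 -10.9  41.1] w [-0.001  0.     0.001]
```

Call:
{"fn": "jog_arm", "kwargs": {
  "increments": [
    {"tx":-30,"ty":-4,"tz":5,"wx":0,"wy":0,"wz":0,"gripper":0.3},
    {"tx":-60,"ty":-8,"tz":15,"wx":0,"wy":0,"wz":0,"gripper":0.3},
    {"tx":-83,"ty":-11,"tz":30,"wx":0,"wy":0,"wz":0,"gripper":0.3},
    {"tx":-83,"ty":-11,"tz":41,"wx":0,"wy":0,"wz":0,"gripper":0.3},
    {"tx":-83,"ty":-11,"tz":50,"wx":0,"wy":0,"wz":0,"gripper":0.3}
  ]
}}

```text
time: 5.43
position: [0.5777, 0.0094, 0.1197]
tool_rot: [-1.962, -2.451, 0.003]
ft_force: [-0.4, -0.0, -1.4]
grip_width: 0.481
grip_force: 25.0
```

Call:
{"fn": "jog_arm", "kwargs": {
  "increments": [
    {"tx":0,"ty":0,"tz":3,"wx":0,"wy":0,"wz":0,"gripper":0.3},
    {"tx":0,"ty":0,"tz":6,"wx":0,"wy":0,"wz":0,"gripper":0.3},
    {"tx":0,"ty":0,"tz":9,"wx":0,"wy":0,"wz":0,"gripper":0.3},
    {"tx":0,"ty":0,"tz":12,"wx":0,"wy":0,"wz":0,"gripper":0.3},
    {"tx":0,"ty":0,"tz":14,"wx":0,"wy":0,"wz":0,"gripper":0.3}
  ]
}}

```text
time: 5.85
position: [0.5789, 0.0126, 0.1077]
tool_rot: [1.956, 2.458, 0.0]
ft_force: [0.2, 0.0, -1.5]
grip_width: 0.481
grip_force: 25.0
```

Run:
```python
from h import *
st()
d=cam('scene');e=cam('top')['color']
cv2.imwrite('pics/pan.png',cv2.hconcat([cv2.resize(d['color'][130:270,200:340],None,fx=2.8,fy=2.8,interpolation=2),cv2.resize(e[160:300,200:340],None,fx=2.8,fy=2.8,interpolation=2)]))
```

```text
t 5.85 p [0.5789 0.0126 0.1077] ya 0.227 z [ 0.001 -0.    -1.   ] F [ 0.2  0.  -1.5] g 0.481 25.0 q [ 0.64  0.37 -0.85  1.75  0.31  1.16 -0.07]
```

View pics/pan.png

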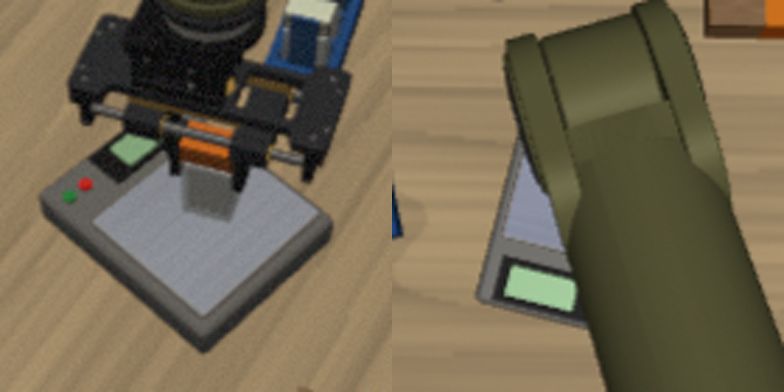

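The tube is held upright over the pan, with its foot at crop (210,215) and the pan centre near (212,225). I'll lower it gently.

Call:
{"fn": "jog_arm", "kwargs": {
  "increments": [
    {"tx":0,"ty":0,"tz":3,"wx":0,"wy":0,"wz":0,"gripper":0.3},
    {"tx":0,"ty":0,"tz":6,"wx":0,"wy":0,"wz":0,"gripper":0.3},
    {"tx":0,"ty":0,"tz":8,"wx":0,"wy":0,"wz":0,"gripper":0.3},
    {"tx":0,"ty":0,"tz":9,"wx":0,"wy":0,"wz":0,"gripper":0.3},
    {"tx":0,"ty":0,"tz":10,"wx":0,"wy":0,"wz":0,"gripper":0.3}
  ]
}}

```text
time: 6.37
position: [0.5787, 0.0115, 0.0973]
tool_rot: [-1.958, -2.457, 0.0]
ft_force: [0.2, 0.5, -1.7]
grip_width: 0.48
grip_force: 25.0
```

Call:
{"fn": "jog_arm", "kwargs": {
  "increments": [
    {"tx":0,"ty":0,"tz":0.4,"wx":0,"wy":0,"wz":0,"gripper":0.3},
    {"tx":0,"ty":0,"tz":0.8,"wx":0,"wy":0,"wz":0,"gripper":0.3},
    {"tx":0,"ty":0,"tz":1.2,"wx":0,"wy":0,"wz":0,"gripper":0.3},
    {"tx":0,"ty":0,"tz":1.2,"wx":0,"wy":0,"wz":0,"gripper":0.3},
    {"tx":0,"ty":0,"tz":1.2,"wx":0,"wy":0,"wz":0,"gripper":0.3}
  ]
}}

```text
time: 6.78
position: [0.5788, 0.0116, 0.0964]
tool_rot: [1.958, 2.457, -0.0]
ft_force: [-0.2, 1.0, -1.7]
grip_width: 0.481
grip_force: 25.0
```

Call:
{"fn": "jog_arm", "kwargs": {
  "increments": [
    {"tx":0,"ty":0,"tz":0.4,"wx":0,"wy":0,"wz":0,"gripper":0.3},
    {"tx":0,"ty":0,"tz":0.8,"wx":0,"wy":0,"wz":0,"gripper":0.3},
    {"tx":0,"ty":0,"tz":1.2,"wx":0,"wy":0,"wz":0,"gripper":0.3},
    {"tx":0,"ty":0,"tz":1.5,"wx":0,"wy":0,"wz":0,"gripper":0.3},
    {"tx":0,"ty":0,"tz":1.5,"wx":0,"wy":0,"wz":0,"gripper":0.3}
  ]
}}

```text
time: 7.2
position: [0.5789, 0.0117, 0.0961]
tool_rot: [1.958, 2.456, -0.001]
ft_force: [-2.3, -0.4, 7.4]
grip_width: 0.482
grip_force: 25.0
```

Call:
{"fn": "jog_arm", "kwargs": {
  "increments": [
    {"tx":0,"ty":0,"tz":-0.5,"wx":0,"wy":0,"wz":0,"gripper":0.3},
    {"tx":0,"ty":0,"tz":-0.5,"wx":0,"wy":0,"wz":0,"gripper":0.3},
    {"tx":0,"ty":0,"tz":-0.5,"wx":0,"wy":0,"wz":0,"gripper":0.5},
    {"tx":0,"ty":0,"tz":-0.5,"wx":0,"wy":0,"wz":0,"gripper":0.6},
    {"tx":0,"ty":0,"tz":-0.5,"wx":0,"wy":0,"wz":0,"gripper":1}
  ]
}}

```text
time: 7.62
position: [0.5789, 0.0116, 0.0951]
tool_rot: [1.958, 2.457, 0.0]
ft_force: [-0.4, 0.2, 0.5]
grip_width: 0.581
grip_force: 0.0
```

Call:
{"fn": "jog_arm", "kwargs": {
  "increments": [
    {"tx":0,"ty":0,"tz":0,"wx":0,"wy":0,"wz":0,"gripper":1},
    {"tx":0,"ty":0,"tz":0,"wx":0,"wy":0,"wz":0,"gripper":1},
    {"tx":0,"ty":0,"tz":0,"wx":0,"wy":0,"wz":0,"gripper":1},
    {"tx":0,"ty":0,"tz":0,"wx":0,"wy":0,"wz":0,"gripper":1},
    {"tx":0,"ty":0,"tz":0,"wx":0,"wy":0,"wz":0,"gripper":1}
  ]
}}

```text
time: 8.03
position: [0.5788, 0.0116, 0.0952]
tool_rot: [-1.958, -2.457, 0.0]
ft_force: [-0.3, 0.0, 0.1]
grip_width: 0.939
grip_force: 0.0
```

Call:
{"fn": "jog_arm", "kwargs": {
  "increments": [
    {"tx":0,"ty":0,"tz":0,"wx":0,"wy":0,"wz":0,"gripper":1},
    {"tx":0,"ty":0,"tz":0,"wx":0,"wy":0,"wz":0,"gripper":1},
    {"tx":0,"ty":0,"tz":-5,"wx":0,"wy":0,"wz":0,"gripper":1},
    {"tx":0,"ty":0,"tz":-20,"wx":0,"wy":0,"wz":0,"gripper":1},
    {"tx":0,"ty":0,"tz":-50,"wx":0,"wy":0,"wz":0,"gripper":1}
  ]
}}

```text
time: 8.45
position: [0.5763, 0.0112, 0.143]
tool_rot: [-1.955, -2.453, 0.006]
ft_force: [0.1, -1.1, -0.0]
grip_width: 0.999
grip_force: 0.0
```

Run:
```python
from h import *
st()
b=to([.5789,.0117,.16],.226-np.pi/2)
```

```text
t 8.45 p [0.5763 0.0112 0.143 ] ya 0.225 z [-0.006  0.001 -1.   ] F [ 0.1 -1.1 -0. ] g 0.999 0.0 q [ 0.66  0.34 -0.87  1.71  0.27  1.23 -0.05]
t [ -0.1   2.5 -17. ] w [-0.006  0.003  1.57 ]
```

Call:
{"fn": "jog_arm", "kwargs": {
  "increments": [
    {"tx":0,"ty":0,"tz":-25,"wx":0,"wy":0,"wz":0,"gripper":1},
    {"tx":0,"ty":2,"tz":-25,"wx":0,"wy":0,"wz":0.12,"gripper":1},
    {"tx":0,"ty":2,"tz":-25,"wx":0,"wy":0,"wz":0.24,"gripper":1},
    {"tx":0,"ty":2,"tz":-25,"wx":0,"wy":0,"wz":0.36,"gripper":1},
    {"tx":0,"ty":2,"tz":-25,"wx":0,"wy":0,"wz":0.48,"gripper":1}
  ]
}}

```text
time: 8.87
position: [0.5809, 0.0121, 0.171]
tool_rot: [2.491, 1.913, 0.001]
ft_force: [0.3, 0.2, 0.3]
grip_width: 1.001
grip_force: 0.0
```

Call:
{"fn": "jog_arm", "kwargs": {
  "increments": [
    {"tx":0,"ty":0,"tz":0,"wx":0,"wy":0,"wz":0.12,"gripper":1},
    {"tx":0,"ty":0,"tz":0,"wx":0,"wy":0,"wz":0.24,"gripper":1},
    {"tx":0,"ty":0,"tz":0,"wx":0,"wy":0,"wz":0.36,"gripper":1},
    {"tx":0,"ty":0,"tz":0,"wx":0,"wy":0,"wz":0.48,"gripper":1},
    {"tx":0,"ty":0,"tz":0,"wx":0,"wy":0,"wz":0.6,"gripper":1}
  ]
}}

```text
time: 9.28
position: [0.5808, 0.0122, 0.1708]
tool_rot: [2.945, 1.092, 0.0]
ft_force: [0.7, 0.4, 0.2]
grip_width: 0.999
grip_force: 0.0
```

Run:
```python
from h import *
st()
b=to([.5789,.0117,.16],.226-np.pi/2)
```

```text
t 9.28 p [0.5808 0.0122 0.1708] ya -0.861 z [ 0. -0. -1.] F [0.7 0.4 0.2] g 0.999 0.0 q [ 0.54  0.28 -0.71  1.68  0.19  1.26 -1.07]
t [-1.7 -0.8 10.8] w [ 0.    -0.     0.484]
```

Call:
{"fn": "jog_arm", "kwargs": {
  "increments": [
    {"tx":-1.7,"ty":-0.8,"tz":0,"wx":0,"wy":0,"wz":0.12,"gripper":1},
    {"tx":-1.7,"ty":-0.8,"tz":0,"wx":0,"wy":0,"wz":0.24,"gripper":1},
    {"tx":-1.7,"ty":-0.8,"tz":0,"wx":0,"wy":0,"wz":0.36,"gripper":1},
    {"tx":-1.7,"ty":-0.8,"tz":0,"wx":0,"wy":0,"wz":0.484,"gripper":1},
    {"tx":-1.7,"ty":-0.8,"tz":0,"wx":0,"wy":0,"wz":0.484,"gripper":1}
  ]
}}

```text
time: 9.7
position: [0.579, 0.0116, 0.1708]
tool_rot: [3.121, 0.359, 0.001]
ft_force: [0.1, -0.4, -0.5]
grip_width: 0.999
grip_force: 0.0
```

Run:
```python
from h import *
st()
b=to([.5789,.0117,.107],.226-np.pi/2)
d=cam('scene');
cv2.imwrite('pics/pan2.png',cv2.resize(d['color'][110:270,190:340],None,fx=3.5,fy=3.5,interpolation=2))
```

```text
t 9.70 p [0.579  0.0116 0.1708] ya -1.342 z [ 0. -0. -1.] F [ 0.1 -0.4 -0.5] g 0.999 0.0 q [ 0.49  0.26 -0.64  1.68  0.16  1.25 -1.53]
t [-0.1 -0.2 63.8] w [ 0.    -0.     0.003]
```

View pics/pan2.png

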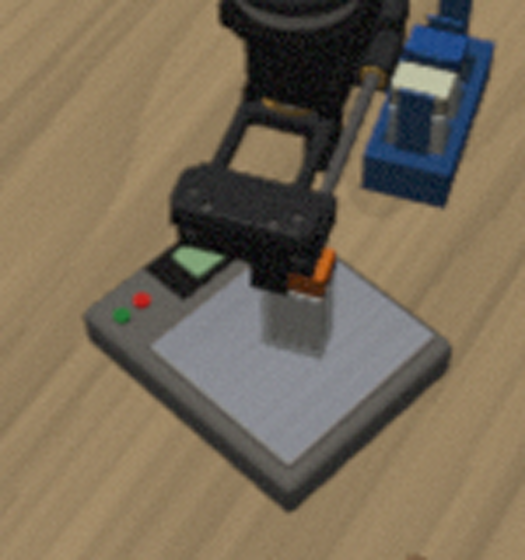

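The tube stands upright on the pan with the fingers astride its broad faces. I'll descend and grip.

Call:
{"fn": "jog_arm", "kwargs": {
  "increments": [
    {"tx":0,"ty":0,"tz":20,"wx":0,"wy":0,"wz":0.003,"gripper":1},
    {"tx":0,"ty":0,"tz":40,"wx":0,"wy":0,"wz":0.003,"gripper":1},
    {"tx":0,"ty":0,"tz":60,"wx":0,"wy":0,"wz":0.003,"gripper":1},
    {"tx":0,"ty":0,"tz":74,"wx":0,"wy":0,"wz":0.003,"gripper":1},
    {"tx":0,"ty":0,"tz":74,"wx":0,"wy":0,"wz":0.003,"gripper":0.8}
  ]
}}

```text
time: 10.17
position: [0.5765, 0.0113, 0.0932]
tool_rot: [-3.119, -0.364, 0.009]
ft_force: [-1.4, 0.2, -0.3]
grip_width: 0.971
grip_force: 0.0
```

Call:
{"fn": "jog_arm", "kwargs": {
  "increments": [
    {"tx":0,"ty":0,"tz":0,"wx":0,"wy":0,"wz":0,"gripper":0.1},
    {"tx":0,"ty":0,"tz":0,"wx":0,"wy":0,"wz":0,"gripper":0.1},
    {"tx":0,"ty":0,"tz":0,"wx":0,"wy":0,"wz":0,"gripper":0.1},
    {"tx":0,"ty":0,"tz":0,"wx":0,"wy":0,"wz":0,"gripper":0.1},
    {"tx":0,"ty":0,"tz":0,"wx":0,"wy":0,"wz":0,"gripper":0.1}
  ]
}}

```text
time: 10.58
position: [0.5795, 0.0115, 0.0973]
tool_rot: [3.121, 0.359, 0.002]
ft_force: [0.1, 0.9, 0.5]
grip_width: 0.629
grip_force: 0.0
```

Call:
{"fn": "jog_arm", "kwargs": {
  "increments": [
    {"tx":0,"ty":0,"tz":0,"wx":0,"wy":0,"wz":0,"gripper":0.1},
    {"tx":0,"ty":0,"tz":0,"wx":0,"wy":0,"wz":0,"gripper":0.1},
    {"tx":0,"ty":0,"tz":0,"wx":0,"wy":0,"wz":0,"gripper":0.1},
    {"tx":0,"ty":0,"tz":0,"wx":0,"wy":0,"wz":0,"gripper":0.1},
    {"tx":0,"ty":0,"tz":0,"wx":0,"wy":0,"wz":0,"gripper":0.1}
  ]
}}

```text
time: 11.0
position: [0.5789, 0.0117, 0.0963]
tool_rot: [-3.121, -0.359, 0.0]
ft_force: [0.4, 0.2, -0.5]
grip_width: 0.295
grip_force: 25.0
```

Run:
```python
from h import *
st()
```

```text
t 11.00 p [0.5789 0.0117 0.0963] ya -1.342 z [-0.  0. -1.] F [ 0.4  0.2 -0.5] g 0.295 25.0 q [ 0.47  0.33 -0.63  1.76  0.21  1.12 -1.57]
```

Call:
{"fn": "jog_arm", "kwargs": {
  "increments": [
    {"tx":0,"ty":0,"tz":-10,"wx":0,"wy":0,"wz":0,"gripper":0.1},
    {"tx":0,"ty":0,"tz":-30,"wx":0,"wy":0,"wz":0,"gripper":0.1},
    {"tx":0,"ty":0,"tz":-55,"wx":0,"wy":0,"wz":0,"gripper":0.1},
    {"tx":0,"ty":0,"tz":-75,"wx":0,"wy":0,"wz":0,"gripper":0.1},
    {"tx":0,"ty":0,"tz":-90,"wx":0,"wy":0,"wz":0,"gripper":0.1}
  ],
  "grip_force": 30
}}

```text
time: 11.42
position: [0.5795, 0.0117, 0.1888]
tool_rot: [3.121, 0.359, 0.003]
ft_force: [0.7, -0.6, -1.9]
grip_width: 0.3
grip_force: 30.0
```

Run:
```python
from h import *
st()
to([.559,-.3755,.186],-.09)
```

```text
t 11.42 p [0.5795 0.0117 0.1888] ya -1.342 z [ 0.002 -0.    -1.   ] F [ 0.7 -0.6 -1.9] g 0.300 30.0 q [ 0.49  0.25 -0.65  1.66  0.15  1.28 -1.53]
t [-107.9  372.4    2.8] w [ 2.000e-03 -1.000e-03 -1.252e+00]
```

Call:
{"fn": "jog_arm", "kwargs": {
  "increments": [
    {"tx":-10,"ty":35,"tz":0,"wx":0,"wy":0,"wz":-0.12,"gripper":0.1},
    {"tx":-20,"ty":70,"tz":0,"wx":0,"wy":0,"wz":-0.24,"gripper":0.1},
    {"tx":-30,"ty":105,"tz":0,"wx":0,"wy":0,"wz":-0.36,"gripper":0.1},
    {"tx":-40,"ty":140,"tz":0,"wx":0,"wy":0,"wz":-0.48,"gripper":0.1},
    {"tx":-50,"ty":175,"tz":0,"wx":0,"wy":0,"wz":-0.6,"gripper":0.1}
  ]
}}

```text
time: 11.83
position: [0.5694, -0.172, 0.187]
tool_rot: [2.871, 1.274, -0.0]
ft_force: [1.1, 0.3, -1.1]
grip_width: 0.298
grip_force: 30.0
```

Run:
```python
from h import *
st()
to([.559,-.3755,.186],-.09)
```

```text
t 11.83 p [ 0.5694 -0.172   0.187 ] ya -0.736 z [ 0.    -0.001 -1.   ] F [ 1.1  0.3 -1.1] g 0.298 30.0 q [ 0.77  0.28 -0.62  1.63  0.17  1.29 -0.61]
t [-157.8  128.9    1.1] w [ 0.     0.001 -0.646]
```

Call:
{"fn": "jog_arm", "kwargs": {
  "increments": [
    {"tx":-30,"ty":25,"tz":0,"wx":0,"wy":0,"wz":-0.12,"gripper":0.1},
    {"tx":-60,"ty":49,"tz":0,"wx":0,"wy":0,"wz":-0.24,"gripper":0.1},
    {"tx":-90,"ty":73,"tz":0,"wx":0,"wy":0,"wz":-0.36,"gripper":0.1},
    {"tx":-120,"ty":98,"tz":0,"wx":0,"wy":0,"wz":-0.48,"gripper":0.1},
    {"tx":-148,"ty":121,"tz":0,"wx":0,"wy":0,"wz":-0.6,"gripper":0.1}
  ]
}}

```text
time: 12.25
position: [0.5581, -0.3638, 0.1867]
tool_rot: [2.368, 2.064, -0.001]
ft_force: [0.5, -0.9, -1.8]
grip_width: 0.296
grip_force: 30.0
```

Run:
```python
from h import *
st()
to([.559,-.3755,.155],-.09)
```

```text
t 12.25 p [ 0.5581 -0.3638  0.1867] ya -0.137 z [-0.    -0.001 -1.   ] F [ 0.5 -0.9 -1.8] g 0.296 30.0 q [ 0.99  0.44 -0.61  1.44  0.25  1.34  0.23]
t [-11.4   2.5  31.7] w [-0.     0.001 -0.047]
```

Call:
{"fn": "jog_arm", "kwargs": {
  "increments": [
    {"tx":-6,"ty":1,"tz":10,"wx":0,"wy":0,"wz":-0.02,"gripper":0.1},
    {"tx":-11,"ty":2.5,"tz":20,"wx":0,"wy":0,"wz":-0.047,"gripper":0.1},
    {"tx":-11.4,"ty":2.5,"tz":32,"wx":0,"wy":0,"wz":-0.047,"gripper":0.1},
    {"tx":-11.4,"ty":2.5,"tz":32,"wx":0,"wy":0,"wz":-0.047,"gripper":0.1},
    {"tx":-11.4,"ty":2.5,"tz":32,"wx":0,"wy":0,"wz":-0.047,"gripper":0.1}
  ]
}}

```text
time: 12.67
position: [0.5596, -0.3713, 0.1535]
tool_rot: [-2.322, -2.112, 0.0]
ft_force: [-0.0, 0.1, -1.9]
grip_width: 0.3
grip_force: 30.0
```

Run:
```python
from h import *
st()
s=ctrl.get_state();M=R.from_rotvec(s['tool_rot']).as_matrix();p=s['position']
d=cam('scene');e=cam('top')
# tube bottom corners predicted: x of tube = tool y
B=np.array([p+M@np.array([a*.021,b*.013,.046+0.0]) for a,b in((1,1),(1,-1),(-1,-1),(-1,1))])
print('pred bottom scene',proj(d,B).round(1).tolist(),'centre world',B.mean(0))
x0,y0=120,245
print('crop x5 from',x0,y0)
cv2.imwrite('pics/slot.png',cv2.resize(d['color'][y0:y0+118,x0:x0+110],None,fx=5,fy=5,interpolation=cv2.INTER_CUBIC))
```

```text
t 12.67 p [ 0.5596 -0.3713  0.1535] ya -0.095 z [-0.002  0.002 -1.   ] F [-0.   0.1 -1.9] g 0.300 30.0 q [ 0.99  0.47 -0.61  1.46  0.27  1.29  0.27]
pred bottom scene [[166.3, 332.9], [155.8, 324.3], [138.3, 343.4], [148.8, 352.5]] centre world [ 0.55949787 -0.37123314  0.10746114]
crop x5 from 120 245
```

View pics/slot.png

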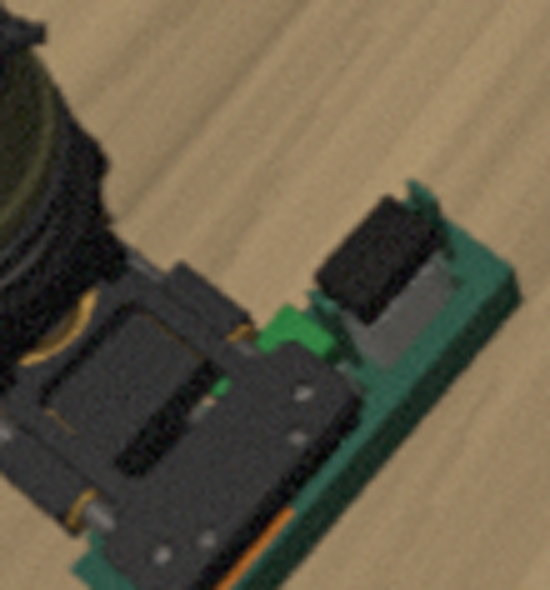

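The gripper hides the slot from both cameras. I'll refine the rack pose from the initial pictures by a silhouette fit, and check the camera bias against the tube, whose position on the pan the robot knows.

```bash
cat > fit.py <<'E'
from h import *
from scipy.optimize import minimize
def box(x0,x1,y0,y1,z0,z1): return np.array([[x,y,z] for x in(x0,x1) for y in(y0,y1) for z in(z0,z1)])/1e3
G=[box(-28,28,-95,95,0,38)]+[box(-7,7,y-1.5,y+1.5,38,99) for y in(-82.5,-27.5,27.5,82.5)]+[box(-13,13,y-21,y+21,6,94) for y in(0,55)]
D=[box(-33,33,-73,73,0,38)]+[box(-13,13,y-2,y+2,38,99) for y in(-58.5,-19.5,19.5,58.5)]+[box(-21,21,y-13,y+13,6,94) for y in(-39,0,39)]
K=6
def run(n,model,x0,img):
    d=cam(n); a=cv2.imread(img)
    pc=proj(d,[x0[0],x0[1],.04])[0].astype(int); h=60; o=pc-h
    c=a[o[1]:o[1]+2*h,o[0]:o[0]+2*h].astype(int); b,g,r=c[...,0],c[...,1],c[...,2]
    wood=((r-b)>28)&((r-b)<100)&(r>g+5)&(g>b+5)&(r>85)
    m=(~wood).astype(np.uint8)
    m=cv2.morphologyEx(m,cv2.MORPH_OPEN,np.ones((2,2),np.uint8)) if 0 else m
    _,lab,stt,_=cv2.connectedComponentsWithStats(m); m=(lab==1+stt[1:,4].argmax()).astype(np.uint8)
    f=cv2.findContours(m,cv2.RETR_EXTERNAL,cv2.CHAIN_APPROX_NONE)[0]; m=cv2.drawContours(m*0,f,-1,1,-1).astype(float)
    def ren(x):
        cs,s=np.cos(x[2]),np.sin(x[2]); M=np.array([[cs,-s,0],[s,cs,0],[0,0,1]])
        I=np.zeros((2*h*K,2*h*K),np.uint8)
        for B in model:
            q=((proj(d,B@M.T+[x[0],x[1],0])-o+.5)*K-.5)
            cv2.fillConvexPoly(I,cv2.convexHull((q*16).astype(np.int32)),1,shift=4)
        return cv2.resize(I.astype(np.float32),(2*h,2*h),interpolation=cv2.INTER_AREA)
    cost=lambda x:np.abs(ren(x)-m).sum()
    x0=np.array(x0)
    best=minimize(cost,x0,method='Nelder-Mead',options=dict(initial_simplex=np.array([x0,x0+[.005,0,0],x0+[0,.005,0],x0+[0,0,.04]]),xatol=1e-5,fatol=.01))
    print(n,best.x.round(4),'cost %.0f area %.0f'%(best.fun,m.sum())); return best.x
if __name__=='__main__':
    for n in('top','scene'):
        x=run(n,G,[.5635,-.320,-.09],f'pics/{n}0.png'); print('  slot',x[0]+.055*np.sin(x[2]),x[1]-.055*np.cos(x[2]))
        run(n,D,[.545,.2635,.225],f'pics/{n}0.png')
    S=cam('scene'); c,s=np.cos(.226),np.sin(.226)
    P=np.array([[.5788+c*a*.021-s*b*.013,.0116+s*a*.021+c*b*.013,.05] for a,b in((1,1),(1,-1),(-1,-1),(-1,1))])
    q=proj(S,P); print('tube foot pred in pan2 crop',((q-[190,110]+.5)*3.5-.5).round(0).tolist())
    s=.2245;c=np.cos(s);s=np.sin(s);tip=np.array([[.5364+k*c*.0435,.3008+k*s*.0435,.179] for k in(1,-1)])
    u,v=proj(S,[.5363,.3015,.1])[0].astype(int); print('tips pred in over crop',((proj(S,tip)-[u-60,v-60]+.5)*3.3-.5).round(0).tolist())
E
python3 fit.py
```

```text
top [ 0.5632 -0.3198 -0.0965] cost 68 area 1927
  slot 0.5579281071782414 -0.37453283983276
top [0.545  0.2662 0.2295] cost 50 area 1808
scene [ 0.5623 -0.3197 -0.0973] cost 96 area 3630
  slot 0.5569527255975487 -0.3744327015534684
scene [0.5436 0.2665 0.2274] cost 62 area 1520
tube foot pred in pan2 crop [[333.0, 336.0], [322.0, 367.0], [261.0, 350.0], [273.0, 319.0]]
tips pred in over crop [[268.0, 132.0], [153.0, 107.0]]
```

Run:
```python
from h import *
st()
to([.5575,-.3745,.155],-.097)
```

```text
t 13.02 p [ 0.5603 -0.3725  0.1551] ya -0.095 z [ 0.001 -0.001 -1.   ] F [-0.6  0.2 -1.1] g 0.295 30.0 q [ 0.99  0.47 -0.61  1.46  0.27  1.29  0.27]
t [-2.3 -2.6  0.1] w [0.001 0.001 0.002]
```

Call:
{"fn": "jog_arm", "kwargs": {
  "increments": [
    {"tx":-2.3,"ty":-2.6,"tz":15,"wx":0,"wy":0,"wz":0.002,"gripper":0.1},
    {"tx":-2.3,"ty":-2.6,"tz":35,"wx":0,"wy":0,"wz":0.002,"gripper":0.1},
    {"tx":-2.3,"ty":-2.6,"tz":50,"wx":0,"wy":0,"wz":0.002,"gripper":0.1},
    {"tx":-2.3,"ty":-2.6,"tz":60,"wx":0,"wy":0,"wz":0.002,"gripper":0.1},
    {"tx":-2.3,"ty":-2.6,"tz":60,"wx":0,"wy":0,"wz":0.002,"gripper":0.1}
  ]
}}

```text
time: 13.43
position: [0.5557, -0.374, 0.0918]
tool_rot: [-2.323, -2.109, 0.002]
ft_force: [-0.5, 1.6, -1.5]
grip_width: 0.296
grip_force: 30.0
```

Run:
```python
from h import *
cam('scene');cam('scene');cam('scene');cam('scene')
st()
to([.5575,-.3745,.080],-.097)
```

```text
t 13.63 p [ 0.5581 -0.3751  0.0958] ya -0.097 z [ 0.002 -0.001 -1.   ] F [-0.1 -1.1 -2.1] g 0.295 30.0 q [ 0.99  0.52 -0.59  1.52  0.3   1.19  0.25]
t [ 0.6 -0.7 15.8] w [0.002 0.001 0.   ]
```

Sub-millimetre alignment, with the tube bottom at about 0.050. I'll lower gently past the mouth at TCP 0.084.

Call:
{"fn": "jog_arm", "kwargs": {
  "increments": [
    {"tx":0.6,"ty":-0.6,"tz":3,"wx":0,"wy":0,"wz":0,"gripper":0.1},
    {"tx":0.6,"ty":-0.6,"tz":6,"wx":0,"wy":0,"wz":0,"gripper":0.1},
    {"tx":0.6,"ty":-0.6,"tz":9,"wx":0,"wy":0,"wz":0,"gripper":0.1},
    {"tx":0.6,"ty":-0.6,"tz":11,"wx":0,"wy":0,"wz":0,"gripper":0.1},
    {"tx":0.6,"ty":-0.6,"tz":13,"wx":0,"wy":0,"wz":0,"gripper":0.1}
  ]
}}

```text
time: 14.05
position: [0.5565, -0.3741, 0.0811]
tool_rot: [-2.326, -2.111, 0.0]
ft_force: [0.6, -0.5, -2.0]
grip_width: 0.296
grip_force: 30.0
```

Call:
{"fn": "jog_arm", "kwargs": {
  "increments": [
    {"tx":0,"ty":0,"tz":1,"wx":0,"wy":0,"wz":0,"gripper":0.1},
    {"tx":0,"ty":0,"tz":2,"wx":0,"wy":0,"wz":0,"gripper":0.1},
    {"tx":0,"ty":0,"tz":3,"wx":0,"wy":0,"wz":0,"gripper":0.1},
    {"tx":0,"ty":0,"tz":3,"wx":0,"wy":0,"wz":0,"gripper":0.1},
    {"tx":0,"ty":0,"tz":3,"wx":0,"wy":0,"wz":0,"gripper":0.1}
  ]
}}

```text
time: 14.47
position: [0.5566, -0.3742, 0.0783]
tool_rot: [-2.327, -2.111, 0.0]
ft_force: [-0.5, 0.2, -1.7]
grip_width: 0.295
grip_force: 30.0
```

No contact 6 mm inside the mouth, so it is in the slot. Continuing down.

Call:
{"fn": "jog_arm", "kwargs": {
  "increments": [
    {"tx":0,"ty":0,"tz":4,"wx":0,"wy":0,"wz":0,"gripper":0.1},
    {"tx":0,"ty":0,"tz":8,"wx":0,"wy":0,"wz":0,"gripper":0.1},
    {"tx":0,"ty":0,"tz":12,"wx":0,"wy":0,"wz":0,"gripper":0.1},
    {"tx":0,"ty":0,"tz":16,"wx":0,"wy":0,"wz":0,"gripper":0.1},
    {"tx":0,"ty":0,"tz":20,"wx":0,"wy":0,"wz":0,"gripper":0.1}
  ]
}}

```text
time: 14.88
position: [0.5566, -0.3741, 0.0577]
tool_rot: [-2.326, -2.111, 0.0]
ft_force: [0.5, -0.3, -1.6]
grip_width: 0.296
grip_force: 30.0
```

Call:
{"fn": "jog_arm", "kwargs": {
  "increments": [
    {"tx":0,"ty":0,"tz":1,"wx":0,"wy":0,"wz":0,"gripper":0.1},
    {"tx":0,"ty":0,"tz":2,"wx":0,"wy":0,"wz":0,"gripper":0.1},
    {"tx":0,"ty":0,"tz":3,"wx":0,"wy":0,"wz":0,"gripper":0.1},
    {"tx":0,"ty":0,"tz":4,"wx":0,"wy":0,"wz":0,"gripper":0.1},
    {"tx":0,"ty":0,"tz":4.5,"wx":0,"wy":0,"wz":0,"gripper":0.1}
  ]
}}

```text
time: 15.3
position: [0.5565, -0.3742, 0.0538]
tool_rot: [2.327, 2.111, -0.0]
ft_force: [0.2, 0.4, -1.6]
grip_width: 0.3
grip_force: 30.0
```

Call:
{"fn": "jog_arm", "kwargs": {
  "increments": [
    {"tx":0,"ty":0,"tz":0.5,"wx":0,"wy":0,"wz":0,"gripper":0.1},
    {"tx":0,"ty":0,"tz":1,"wx":0,"wy":0,"wz":0,"gripper":0.1},
    {"tx":0,"ty":0,"tz":1.5,"wx":0,"wy":0,"wz":0,"gripper":0.1},
    {"tx":0,"ty":0,"tz":2,"wx":0,"wy":0,"wz":0,"gripper":0.1},
    {"tx":0,"ty":0,"tz":2,"wx":0,"wy":0,"wz":0,"gripper":0.1}
  ]
}}

```text
time: 15.72
position: [0.5566, -0.3742, 0.0524]
tool_rot: [2.326, 2.111, -0.001]
ft_force: [-2.2, -0.0, 2.3]
grip_width: 0.296
grip_force: 30.0
```

Call:
{"fn": "jog_arm", "kwargs": {
  "increments": [
    {"tx":0,"ty":0,"tz":0.2,"wx":0,"wy":0,"wz":0,"gripper":0.1},
    {"tx":0,"ty":0,"tz":0.2,"wx":0,"wy":0,"wz":0,"gripper":0.4},
    {"tx":0,"ty":0,"tz":0.2,"wx":0,"wy":0,"wz":0,"gripper":0.6},
    {"tx":0,"ty":0,"tz":0.2,"wx":0,"wy":0,"wz":0,"gripper":0.8},
    {"tx":0,"ty":0,"tz":0.2,"wx":0,"wy":0,"wz":0,"gripper":0.8}
  ]
}}

```text
time: 16.13
position: [0.5567, -0.3742, 0.0515]
tool_rot: [2.326, 2.111, 0.0]
ft_force: [-0.2, -0.5, 0.3]
grip_width: 0.512
grip_force: 0.0
```

Call:
{"fn": "jog_arm", "kwargs": {
  "increments": [
    {"tx":0,"ty":0,"tz":0,"wx":0,"wy":0,"wz":0,"gripper":0.8},
    {"tx":0,"ty":0,"tz":0,"wx":0,"wy":0,"wz":0,"gripper":0.8},
    {"tx":0,"ty":0,"tz":-10,"wx":0,"wy":0,"wz":0,"gripper":0.8},
    {"tx":0,"ty":0,"tz":-30,"wx":0,"wy":0,"wz":0,"gripper":0.8},
    {"tx":0,"ty":0,"tz":-60,"wx":0,"wy":0,"wz":0,"gripper":0.8}
  ]
}}

```text
time: 16.55
position: [0.5548, -0.3732, 0.11]
tool_rot: [-2.323, -2.108, 0.002]
ft_force: [-0.4, -0.7, 0.8]
grip_width: 0.781
grip_force: 0.0
```

Call:
{"fn": "jog_arm", "kwargs": {
  "increments": [
    {"tx":0,"ty":0,"tz":-40,"wx":0,"wy":0,"wz":0,"gripper":0.8},
    {"tx":-20,"ty":-20,"tz":-70,"wx":0,"wy":0,"wz":0,"gripper":0.8},
    {"tx":-50,"ty":-20,"tz":-80,"wx":0,"wy":0,"wz":0,"gripper":0.8},
    {"tx":-90,"ty":-20,"tz":-80,"wx":0,"wy":0,"wz":0,"gripper":0.8},
    {"tx":-130,"ty":-20,"tz":-80,"wx":0,"wy":0,"wz":0,"gripper":0.8}
  ]
}}

```text
time: 16.97
position: [0.525, -0.5028, 0.1954]
tool_rot: [2.321, 2.11, -0.0]
ft_force: [-0.3, -0.0, 0.0]
grip_width: 0.8
grip_force: 0.0
```

Run:
```python
from h import *
st()
d=cam('scene')['color'];e=cam('top')['color']
cv2.imwrite('pics/end.png',cv2.hconcat([cv2.resize(d[270:390,120:240],None,fx=3.3,fy=3.3,interpolation=2),cv2.resize(e[180:300,345:465],None,fx=3.3,fy=3.3,interpolation=2)]))
```

```text
t 16.97 p [ 0.525  -0.5028  0.1954] ya -0.095 z [ 0.003 -0.004 -1.   ] F [-0.3 -0.   0. ] g 0.800 0.0 q [ 1.09  0.55 -0.56  1.25  0.29  1.41  0.46]
```

View pics/end.png

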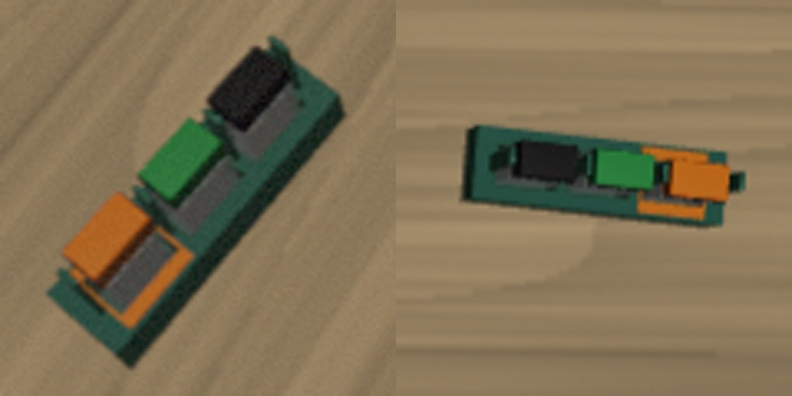

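The orange-capped tube (scene crop (110,235)) is fully home, level with the green and black ones, so I'm handing in.

```bash
python3 -c "
from bench import ctrl; print(ctrl.close_job())"
```

```text
the job is handed in; nothing more can be done
None
```

The orange-capped tube stood released on the scale pan for about 3 s, was re-gripped across its broad faces, and now sits fully home, cap up, in the orange-framed slot; I handed the job in at about 17 s on the robot's clock.

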